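# Tare the balance without touching it

## Robot

A 6-joint arm with a two-finger parallel gripper is mounted at the origin on a cart in front of the work surface, level with it; the furniture and walls round the work are solid. World frame = base frame: x ahead of the robot, y to its left, z up, the work surface at z = 0. Lengths are in m, angles in rad, forces in N, time in s.
With the tool pointing down it reaches from about 0.3 to 0.85 m from the base axis. Payload 5.4 kg.
Tool frame: the origin (TCP) lies between the finger pads, 19 mm behind the fingertips; this is the grasp point; z points along the fingers, y is the line along which they close (so a half turn about z gives the same grasp; the last joint's range is limited). The gripper opens to 85 mm and grips with 20 to 120 N. Pads are 22 mm wide; open, the fingers measure 114 mm over their backs; the gripper's body (76 mm by 85 mm) begins 54 mm behind the grasp point. The pads swing forward as they close: fully open they stand 13 mm farther back than shut.
Start: joints at [1.015, 0.158, 1.597, -0, 1.386, -0.21], TCP at [0.195, 0.541, 0.25] pointing down, gripper open.
Joint ranges: [-2.91, 2.91], [-0.94, 2.29], [0.18, 2.7], [-1.29, 4.43], [0.17, 2.64], [-3, 3]. Speed limits (rad/s): [2.57, 2.57, 3.14, 3.14, 3.14, 3.14].

## Interface

Orientations are given as [roll, pitch, yaw] about the fixed x, y, z axes, in that order (R = Rz(yaw) Ry(pitch) Rx(roll)).
In Python, from rig import arm, grab_frame gives the robot as it stands (arm), with the cameras as plain functions.
- The arm moves only by the shell command python3 shift.py, which reads ROWS from standard input. ROWS is a JSON object whose key "plan" holds a list of rows, 1 to 20 of them, each of 5 numbers: the opening from 0.0 (shut) to 1.0 (fully open), then dx, dy, dz in normalised numbers (1 is 0.75 m), then a turn about the tool's z in fractions of the full range, 1 being pi rad; each row is the pose to reach, as a shift and turn from the pose commanded when the command began, along the tool's axes at that moment; what a row does not reach only later rows make up. A row lasts 1/8 s, in which the tool goes at most 0.0625 m and 0.188 rad, less where a joint would pass 70% of its speed; a pose out of reach is approached as far as the arm can. The fingers move at their own pace and stop on an object; the grip force is fixed at half the most. Time passes only in rows, so rows that do not move let the fingers close. It prints the time, the measured TCP pose, the force, the opening and the grip force at its end. No shift or turn number may pass 1 either way. Input that does not fit is refused with a message, and nothing moves.
- arm.state(): the state, without advancing time (a new reading comes with each control period).
- grab_frame(name): name is "scene" or "side" or "wrist"; returns a dict with "img" (420x560x3 uint8, red, green, blue), "fovy" (degrees; the focal length in pixels is half the picture's height over the tangent of half this angle, whatever the lens; pixels are square), "cx", "cy" (the principal point, pixels), "world_to_cam" (4x4, takes a point from world to camera coordinates); the wrist camera has in their place "hand_eye" (4x4, takes a point from camera to tool coordinates, whose origin is the TCP and whose axes are the flange's). Camera axes: x right, y down, z forward; pixel columns grow to the right and rows downward; lengths in m; the calibration is good to about 2 mm. A picture is of the moment at which its call begins: read the wrist's pose just before it. There is no depth.
- arm.hand_in(): hands the job in; it is judged then, once.
The state is a dict: "time_s": time; "joint_pos": joint angles; "qvel": joint speeds; "effort": joint torques, N m; "tcp_pos": TCP position; "ee_rot": TCP orientation; "ft_force": force on the tool from outside, world axes, zero at the start; "ft_torque": the same for the moment, N m; "width": opening from 0.0 (shut) to 1.0 (fully open); "gripper_force": force on a finger pad.
Only numpy, scipy, OpenCV 4.12 (cv2) and the standard library are available. Lean on these libraries where they do the work, as an engineer would, in place of code of your own. Each camera call takes 0.05 s, during which the arm holds its last target. There are 200 camera calls.

## Task

Tare the balance with the empty crucible on its pan. Slide the glass top of the draught shield fully shut by pushing its finger bar gently with the fingertips, then point down at the middle of the round touch-free sensor and hold the fingertips still one to three centimetres above it for two seconds, without touching it, and draw the hand well away. Keep the fingers out of the space over the square sensor, which would log the reading, and do not grip, lift or shift anything else.

Things in the scene. Friction and masses are not known exactly. Their poses are not given: they have to be found in the camera images.
- balance: White laboratory balance, fixed, 240 (x) x 200 (y) x 152 mm high; origin under its centre at worktop height, own -x is its front (low console with dark display, x -120 to -50 mm, up to 62 mm high), then the glass weighing chamber (x -46 to 80 mm, y -82 to 82 mm, glass walls 150 mm high), then the rear tower (x 78 to 120 mm, 150 mm high). Own z is up.
- shield_top (a joint): The sliding glass top of the weighing chamber: 0 = fully shut, grows to 0.09 m as it slides along the balance's own +x (to the rear). It starts 50 to 85 mm open; a push of about 1.5 N moves it, a firm stop ends it at 0, and it stays where it is left. The glass reaches from 19 mm in front of the finger bar's middle to 109 mm behind it.
- top_bar (a point): Middle of the upper edge of the dark soft-rubber finger bar on the sliding top: upright, 74 mm long along the balance's y, 10 mm thick along its x, 18 mm high above the glass, whose upper side is at z = 157 mm. Moves with the top; gives about 1 mm per 3 N. Axes as the balance's. To shut the top, push the bar's rear (+x) face towards the balance's front (-x).
- pan (a point): Centre of the upper side of the steel weighing pan (80 mm across) in the chamber, 64 mm above the worktop.
- pan_crucible: Small white conical crucible, 43 mm across and 33 mm high, loose, standing on the pan; origin under its centre. It must not be moved.
- round_sensor_window (a point): Middle of the upper side of the dark round window (24 mm across) of the ROUND touch-free sensor, the one that tares, 24 mm above the worktop; z up.
- round_sensor: The round sensor: white puck 54 mm across and 24 mm high with a round dark window on top, loose, beside the balance to its left or right; origin under its centre.
- square_sensor_window (a point): Middle of the upper side of the dark square window (24 mm) of the SQUARE touch-free sensor, 24 mm above the worktop; z up. Fingers less than 10 cm above it and within 4 cm sideways would trigger it.
- square_sensor: The square sensor: white block 52 x 52 x 24 mm with a square dark window on top, loose, on the other side of the balance; origin under its centre.
- spatula: Bystander: small spatula with brown handle, 180 mm long, lying on the worktop left of the balance; loose.
- vial: Bystander: sample vial with black cap, 21 mm across and 52 mm high, standing left of the balance; loose.
- tweezers: Bystander: steel tweezers, 127 mm long, lying right of the balance; loose.
- spare_crucible: Bystander: white crucible 47 mm across and 36 mm high, standing on the worktop to the right; loose.

How it is judged:
By the outcome, as a careful person would: the job done as asked, in the order asked, and still so for the second after the job is handed in, with the robot touching nothing.
It also fails if it takes over 42 s, if anything falls off the work surface, if the arm or the gripper's body presses on something with over 40 N, if the wrist force passes 120 N, or if a joint passes its speed limit or range.

## Working session

There is one attempt and no reset: what is moved stays moved. The work goes in short steps, Python scripts to look and compute and a shell command to move; the robot and the scene stay as the last step left them, time stands still between calls to the robot, and variables do not carry over. Pictures are saved under pics/ and viewed, at most 11 in all, crops included, and the job is handed in when it is done.

```bash
ls; mkdir -p pics; python3 - <<'E'
from rig import arm, grab_frame
import cv2,numpy as np,pickle
s=arm.state();print(s['time_s'],s['tcp_pos'],s['ee_rot'],s['width'],s['ft_force'])
d={}
for n in("scene","side","wrist"):
    f=grab_frame(n);d[n]=f;cv2.imwrite(f"pics/{n}0.png",f["img"][:,:,::-1])
    print(n,f["fovy"],f["cx"],f["cy"],np.round(f.get("world_to_cam",f.get("hand_eye")),3).tolist())
pickle.dump(d,open("f0.pkl","wb"))
E
```

```text
pics
rig.py
shift.py
0.0 [0.19460336 0.54045777 0.24897489] [-3.13966822e+00 -4.06493714e-04  2.79585477e+00] 1.0021670892740495 [-0.13483196 -0.21966538  0.44946801]
scene 56.55638062919427 281.1410405956256 210.25902381486355 [[0.885, -0.466, 0.003, -0.515], [-0.288, -0.552, -0.782, 0.17], [0.366, 0.691, -0.623, 0.939], [0.0, 0.0, 0.0, 1.0]]
side 54.315901181388654 280.50657840339227 208.8750665999721 [[0.64, -0.768, 0.013, -0.426], [-0.465, -0.401, -0.789, 0.288], [0.611, 0.499, -0.614, 0.918], [0.0, 0.0, 0.0, 1.0]]
wrist 70.36419336273192 280.5914555792216 213.14580269781376 [[0.001, -0.961, -0.276, 0.07], [1.0, 0.001, 0.0, 0.0], [0.0, -0.276, 0.961, -0.124], [0.0, 0.0, 0.0, 1.0]]
```

View pics/scene0.png

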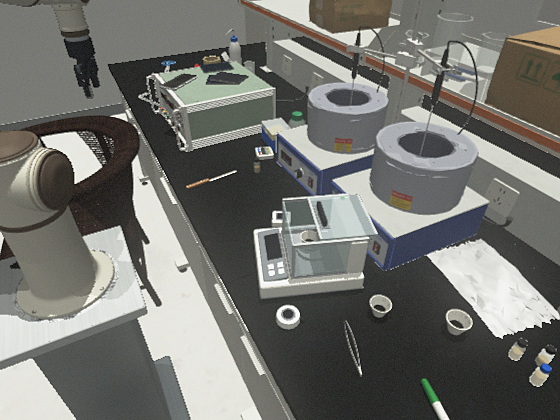

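View pics/side0.png

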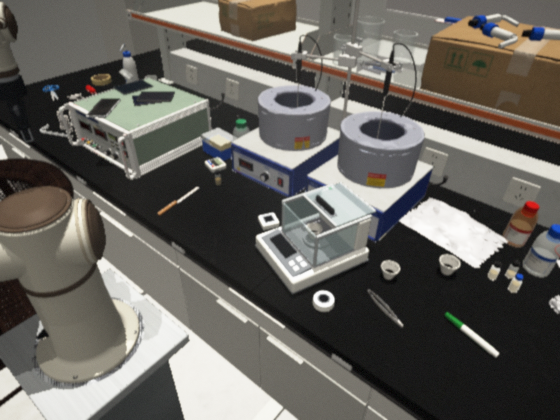

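The scene view shows the balance near (315,245), its bar near (321,213), the round puck near (288,317), a white square near (278,217) and another near (264,153). The side view shows the bar near (325,204), the puck near (323,301), and the squares near (268,220) and (215,164). I'll enlarge the crops.

```bash
python3 - <<'E'
import cv2,numpy as np
a=cv2.imread("pics/scene0.png")[180:340,240:400];b=cv2.imread("pics/side0.png")[170:330,240:400]
o=np.hstack([cv2.resize(x,(400,400),interpolation=cv2.INTER_CUBIC) for x in(a,b)])
cv2.imwrite("pics/crop0.png",o)
E
```

```text
(no output)
```

View pics/crop0.png

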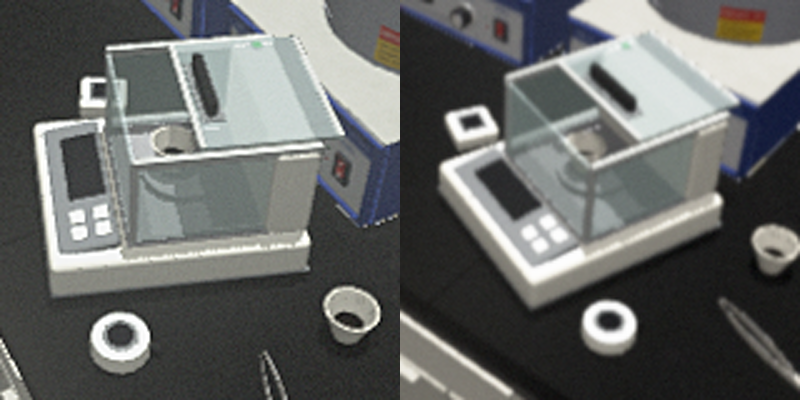

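The crops show the bar, the round sensor on the robot's right of the balance and the square one behind its left side. The bar runs (195,55)–(213,113) in the left crop and (593,66)–(633,108) in the right. Next I mask and triangulate.

```bash
cat > h.py <<'E'
import numpy as np,cv2,pickle
def K(f):
    F=f["img"].shape[0]/2/np.tan(np.radians(f["fovy"]/2));return np.array([[F,0,f["cx"]],[0,F,f["cy"]],[0,0,1]])
def ray(f,uv,W=None):
    W=f["world_to_cam"] if W is None else W
    d=W[:3,:3].T@np.linalg.solve(K(f),[*uv,1]);return -W[:3,:3].T@W[:3,3],d/np.linalg.norm(d)
def plane(f,uv,z,W=None):
    o,d=ray(f,uv,W);return o+d*(z-o[2])/d[2]
def tri(rs):
    A=sum(np.eye(3)-np.outer(d,d) for o,d in rs);b=sum((np.eye(3)-np.outer(d,d))@o for o,d in rs)
    p=np.linalg.solve(A,b);return p,max(np.linalg.norm(np.cross(p-o,d)) for o,d in rs)
def blob(f,box,th):
    x0,y0,x1,y1=box;g=cv2.cvtColor(f["img"],cv2.COLOR_RGB2GRAY)[y0:y1,x0:x1]
    n,l,s,c=cv2.connectedComponentsWithStats((g<th).astype(np.uint8))
    k=1+np.argmax(s[1:,4]);pts=np.argwhere(l==k)[:,::-1]+[x0,y0]
    return pts,s[k,4]
E
python3 - <<'E'
from h import *
d=pickle.load(open("f0.pkl","rb"));S,T=d["scene"],d["side"]
np.set_printoptions(precision=4,suppress=True)
def two(name,bs,bt,th,z):
    ps,pt=blob(S,bs,th),blob(T,bt,th)
    print(name,ps[1],pt[1],ps[0].mean(0),pt[0].mean(0),tri([ray(S,ps[0].mean(0)),ray(T,pt[0].mean(0))]),plane(S,ps[0].mean(0),z),plane(T,pt[0].mean(0),z))
    return ps[0],pt[0]
two("round",(281,308,296,320),(317,291,332,304),110,.024)
two("square",(276,212,283,220),(263,214,274,223),110,.024)
ps,pt=two("bar",(313,200,328,230),(315,193,336,216),75,.166)
for f,p in((S,ps),(T,pt)):
    r=cv2.minAreaRect(p.astype(np.float32));print(r, p[p[:,1].argmin()],p[p[:,1].argmax()])
# upper edge ends and balance corners, read from the crop
def c(i,u,v): return (u/2.5-.3+240, v/2.5-.3+(180,170)[i])
for n,a,b in(("bar far top",(194,54),(594,65)),("bar near top",(212,113),(634,108)),
  ("glass front far",(178,50),(574,72)),("glass front near",(207,147),(632,137)),("cham front near top",(133,161),(594,165)),("cham front far top",(108,48),(507,77)),("base front near top",(53,268),(533,287)),("base front far",(37,124),(440,170)),("base rear near top",(308,238),(719,198))):
    A,B=c(0,*a),c(1,b[0]-400,b[1]);p,e=tri([ray(S,A),ray(T,B)]);print(n,p,e)
E
```

```text
round 82 55 [287.7683 313.5854] [323.2727 297.9455] (array([ 0.4182, -0.3412,  0.0182]), np.float64(0.00019126059199862518)) [ 0.4162 -0.3448  0.024 ] [ 0.4137 -0.3439  0.024 ]
square 36 34 [279.5 215.5] [268.0588 218.2941] (array([ 0.5519, -0.0465,  0.0279]), np.float64(0.0004310010968818597)) [ 0.5545 -0.0417  0.024 ] [ 0.5551 -0.0438  0.024 ]
bar 112 111 [321.25   213.7143] [324.6667 204.982 ] (array([ 0.5624, -0.2306,  0.1631]), np.float64(0.00021237572493335548)) [ 0.5605 -0.2333  0.166 ] [ 0.5588 -0.2329  0.166 ]
((321.1500244140625, 213.4500274658203), (24.349538803100586, 5.05964469909668), 71.56504821777344) [317 202] [323 225]
((324.6271057128906, 204.91439819335938), (23.265106201171875, 4.831412315368652), 41.987213134765625) [317 196] [332 214]
bar far top [ 0.5689 -0.2016  0.1758] 0.0008444632835615817
bar near top [ 0.5477 -0.267   0.1641] 0.0004430807729106585
glass front far [ 0.5656 -0.179   0.1621] 0.004359365409894456
glass front near [ 0.5419 -0.2723  0.1318] 0.0013707392863036042
cham front near top [ 0.4609 -0.2812  0.1558] 6.630173686890642e-05
cham front far top [ 0.5193 -0.1266  0.1509] 0.00013736993167383864
base front near top [ 0.3887 -0.269   0.0427] 0.0027382064596950255
base front far [ 0.4587 -0.0823  0.0388] 0.003152548306607244
base rear near top [ 0.6118 -0.3455  0.0453] 0.0008792678493708153
```

```bash
python3 - <<'E'
from h import *
from rig import arm, grab_frame
from scipy.spatial.transform import Rotation as Ro
d=pickle.load(open("f0.pkl","rb"));S,T=d["scene"],d["side"]
np.set_printoptions(precision=4,suppress=True)
for n,a,b in(("mantle2",(422,143),(380,130)),("mantle1",(354,97),(294,98))):
    p,e=tri([ray(S,a),ray(T,b)]);print(n,p,e)
    F=K(S)[0,0];o=ray(S,a)[0];print("radius",52*np.linalg.norm(p-o)/F)
s=arm.state();R=Ro.from_euler('xyz',s['ee_rot']).as_matrix();print(R)
bx=np.array([.935,-.353,0]);bar=np.array([.5605,-.2315,.175])
for nm,t in(("hover",bar+.028*bx+[0,0,.075]),("round",np.array([.416,-.343,.25]))):
    print(nm,t,R.T@(t-s['tcp_pos']))
E
```

```text
mantle2 [ 0.8559 -0.2104  0.2571] 0.0020043641585522913
radius 0.13586991998586023
mantle1 [0.932  0.164  0.2237] 0.0003145254621489138
radius 0.17682895903238136
[[-0.9408  0.3389 -0.0008]
 [ 0.3389  0.9408 -0.0012]
 [ 0.0004 -0.0014 -1.    ]]
hover [ 0.5867 -0.2414  0.25  ] [-0.6339 -0.6028 -0.0001]
round [ 0.416 -0.343  0.25 ] [-0.5077 -0.7563  0.0001]
```

The rows are not in the units I measure in: shifts go in shares of 0.75 m and turns go in shares of pi rad. I convert before sending: -0.634 m / 0.75 = -0.8453, -0.603 m / 0.75 = -0.804.

```bash
echo '{"plan":[[0,-0.4267,-0.4,0,0],[0,-0.4267,-0.4,0,0],[0,-0.4267,-0.4,0,0],[0,-0.4267,-0.4,0,0],[0,-0.4267,-0.4,0,0],[0,-0.4267,-0.4,0,0],[0,-0.4267,-0.4,0,0],[0,-0.8453,-0.804,0,0],[0,-0.8453,-0.804,0,0],[0,-0.8453,-0.804,0,0],[0,-0.8453,-0.804,0,0],[0,-0.8453,-0.804,0,0],[0,-0.8453,-0.804,0,0],[0,-0.8453,-0.804,0,0],[0,-0.8453,-0.804,0,0],[0,-0.8453,-0.804,0,0]]}' | python3 shift.py
python3 - <<'E'
from rig import arm, grab_frame
import cv2,pickle
s=arm.state();d={"s":s};print(s["joint_pos"],s["ft_force"])
for n in("wrist","scene"):
    d[n]=grab_frame(n)
pickle.dump(d,open("f1.pkl","wb"))
cv2.imwrite("pics/wrist1.png",d["wrist"]["img"][:,:,::-1])
E
```

```text
time_s: 2.15
tcp_pos: [0.5867, -0.2409, 0.2493]
ee_rot: [3.141, -0.001, 2.796]
ft_force: [0.0, -0.9, -0.1]
width: 0.002
gripper_force: 0.0
[-5.79978602e-01  3.11490982e-01  1.41800868e+00  3.39961791e-04
  1.41370256e+00 -1.80479108e+00] [ 0.04851937 -0.91287674 -0.08692665]
```

View pics/wrist1.png

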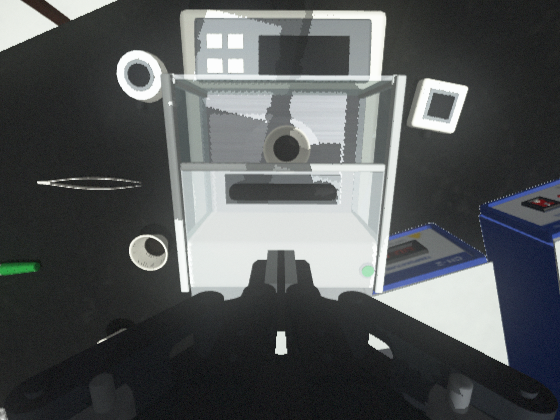

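The wrist view shows the bar at (228–338, 182–200), the round window at (139,76), the square window at (440,105) and the glass front edge on row 167. The closed fingers stand behind the bar.

```bash
python3 - <<'E'
from h import *
from scipy.spatial.transform import Rotation as Ro
np.set_printoptions(precision=4,suppress=True)
d=pickle.load(open("f1.pkl","rb"));w=d["wrist"];s=d["s"]
M=np.eye(4);M[:3,:3]=Ro.from_euler('xyz',s['ee_rot']).as_matrix();M[:3,3]=s['tcp_pos']
W=np.linalg.inv(M@w["hand_eye"]);R=M[:3,:3]
S=pickle.load(open("f0.pkl","rb"));T=S["side"];S=S["scene"]
loc=lambda p:R.T@(p-s['tcp_pos'])
p,n=blob(w,(215,176,350,206),60);print("bar",n,p.min(0),p.max(0),cv2.minAreaRect(p.astype(np.float32)))
l,t=p.min(0);r,b=p.max(0);rear=[plane(w,(u,b+.5),.175,W) for u in(l,r)];print("rear top edge, tool axes",[loc(q) for q in rear],np.linalg.norm(rear[0]-rear[1]))
for nm,box,zs,uvs,uvt in(("round",(124,62,155,90),.024,(287.77,313.6),(323.27,297.9)),("square",(425,88,458,122),.024,(279.5,215.5),(268.06,218.3))):
    p,n=blob(w,box,90);c=cv2.minEnclosingCircle(p.astype(np.float32));m=np.array(c[0]) if nm=="round" else p.mean(0)
    P=plane(w,m,zs,W);print(nm,n,p.mean(0),c,P,loc(P),"tri",tri([ray(w,m,W),ray(S,uvs),ray(T,uvt)]))
# chamber corners front: (173,76),(404,76) z=.150
a,b=plane(w,(173,77),.15,W),plane(w,(404,77),.15,W);print("front",loc(a),loc(b),np.linalg.norm(a-b))
a,b=plane(w,(184,167.5),.157,W),plane(w,(384,167.5),.157,W);print("glass front edge",loc(a),loc(b))
E
```

```text
bar 105 [249 184] [291 188] ((270.0, 185.99998474121094), (41.99999237060547, 3.999999523162842), 0.0)
rear top edge, tool axes [array([ 0.031 , -0.0211,  0.0743]), array([0.031 , 0.0073, 0.0744])] 0.02841750948931575
round 384 [138.362   74.5964] ((138.89535522460938, 74.09302520751953), 12.04250431060791) [ 0.4163 -0.3412  0.024 ] [ 0.1259 -0.1523  0.2254] tri (array([ 0.4162, -0.3426,  0.0212]), np.float64(0.0010325090247109133))
square 477 [440.6289 105.4717] ((441.0, 105.5), 15.53232479095459) [ 0.5578 -0.042   0.024 ] [0.0943 0.1772 0.2256] tri (array([ 0.557 , -0.0408,  0.0218]), np.float64(0.0018464470638374017))
front [ 0.1041 -0.074   0.0994] [0.1042 0.0853 0.0995] 0.15939206249925197
glass front edge [ 0.0428 -0.0697  0.0923] [0.0429 0.0751 0.0924]
```

Scaled: 0.067 m / 0.75 = 0.0893, 0.004 m / 0.75 = 0.0053.

```bash
echo '{"plan":[[0,-0.0027,0.0053,0.0267,0],[0,-0.0027,0.0053,0.0533,0],[0,-0.0027,0.0053,0.0733,0],[0,-0.0027,0.0053,0.0893,0],[0,-0.0027,0.0053,0.0893,0]]}' | python3 shift.py
echo '{"plan":[[0,0.0053,0,0,0],[0,0.0107,0,0,0],[0,0.016,0,0,0],[0,0.0213,0,0,0],[0,0.0267,0,0,0]]}' | python3 shift.py
python3 - <<'E'
from rig import arm, grab_frame
import cv2
f=grab_frame("wrist")["img"];cv2.imwrite("pics/wrist2.png",f[:,:,::-1])
E
```

```text
time_s: 2.88
tcp_pos: [0.5896, -0.2378, 0.1814]
ee_rot: [3.141, -0.003, 2.796]
ft_force: [-0.1, 0.6, -0.1]
width: -0.001
gripper_force: 0.0
time_s: 3.5
tcp_pos: [0.5716, -0.2315, 0.1835]
ee_rot: [-3.141, 0.001, 2.796]
ft_force: [0.1, -1.0, 1.3]
width: 0.001
gripper_force: 0.7
```

View pics/wrist2.png

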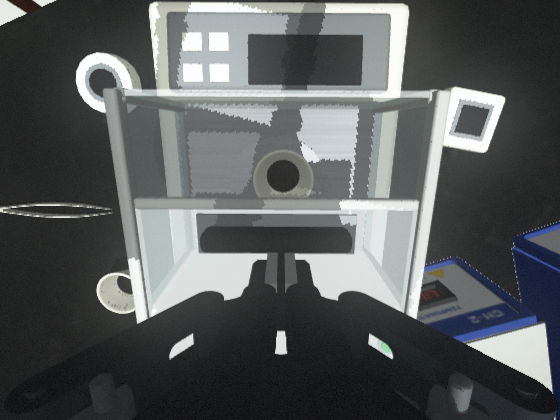

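The wrist view shows the fingertips (row ~253) level with and right behind the bar's rear face (row ~250), and the glass front at row 203. I'll push on gently.

Scaled: 0.018 m / 0.75 = 0.024, 0.015 m / 0.75 = 0.02.

```bash
echo '{"plan":[[0,0.004,0,0,0],[0,0.008,0,0,0],[0,0.012,0,0,0],[0,0.016,0,0,0],[0,0.02,0,0,0],[0,0.024,0,0,0]]}' | python3 shift.py
echo '{"plan":[[0,0.0053,0,0,0],[0,0.0107,0,0,0],[0,0.016,0,0,0],[0,0.0213,0,0,0],[0,0.0267,0,0,0]]}' | python3 shift.py
python3 - <<'E'
from rig import arm, grab_frame
import cv2
f=grab_frame("wrist")["img"];cv2.imwrite("pics/wrist3.png",f[:,:,::-1])
E
```

```text
time_s: 4.3
tcp_pos: [0.5543, -0.2252, 0.183]
ee_rot: [3.142, 0.0, 2.796]
ft_force: [1.1, -0.2, 0.8]
width: -0.001
gripper_force: 0.6
time_s: 4.92
tcp_pos: [0.5354, -0.2184, 0.183]
ee_rot: [3.141, -0.0, 2.796]
ft_force: [1.5, 0.7, 1.1]
width: -0.003
gripper_force: 0.7
```

View pics/wrist3.png

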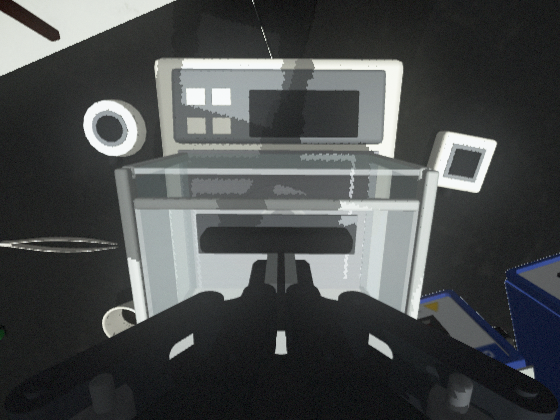

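The view shows the bar moving with the fingers: the glass front is on row 204 and the chamber front on row ~165, so roughly 20 mm remain.

Scaled: 0.014 m / 0.75 = 0.0187, 0.012 m / 0.75 = 0.016.

```bash
echo '{"plan":[[0,0.004,0,0,0],[0,0.008,0,0,0],[0,0.012,0,0,0],[0,0.016,0,0,0],[0,0.0187,0,0,0]]}' | python3 shift.py | grep -E 'tcp|ft'
for i in 1; do echo '{"plan":[[0,0.0013,0,0,0],[0,0.0027,0,0,0],[0,0.004,0,0,0]]}' | python3 shift.py| grep -E 'tcp|ft'; done
echo '{"plan":[[0,0.0013,0,0,0],[0,0.0027,0,0,0]]}' | python3 shift.py| grep -E 'tcp|ft'
```

```text
tcp_pos: [0.5222, -0.2137, 0.1829]
ft_force: [2.6, 0.7, -1.6]
tcp_pos: [0.5196, -0.2127, 0.1829]
ft_force: [1.9, 0.0, -0.1]
tcp_pos: [0.518, -0.2122, 0.183]
ft_force: [3.8, -0.1, -1.6]
```

Scaled: 0.001 m / 0.75 = 0.0013.

```bash
echo '{"plan":[[0,0.0013,0,0,0],[0,0.0013,0,0,0]]}' | python3 shift.py| grep -E 'tcp|ft'
python3 - <<'E'
from rig import arm, grab_frame
import cv2
f=grab_frame("wrist")["img"];cv2.imwrite("pics/wrist4.png",f[:,:,::-1]);print(arm.state()["ft_force"])
E
```

```text
tcp_pos: [0.5174, -0.2119, 0.183]
ft_force: [5.2, -0.8, -3.3]
[ 4.40659837 -1.51061487 -3.76922287]
```

View pics/wrist4.png

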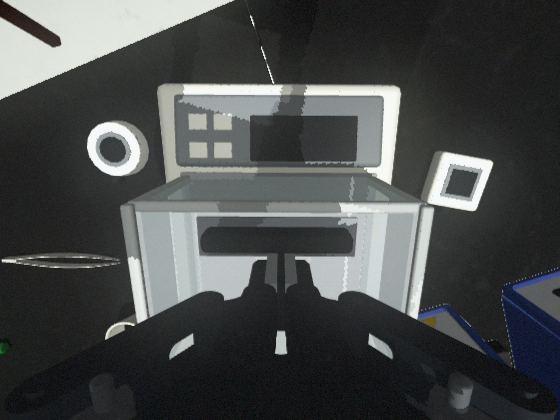

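The shield looks shut: the glass front (row ~206) is flush with the chamber front, and a standing force of ~5 N means the stop is reached. Now I back off, rise, and work out the shift to the round sensor.

Scaled: -0.08 m / 0.75 = -0.1067, -0.04 m / 0.75 = -0.0533.

```bash
echo '{"plan":[[0,-0.0133,0,0,0],[0,-0.0267,0,0,0],[0,-0.0267,0,-0.0533,0],[0,-0.0267,0,-0.1067,0],[0,-0.0267,0,-0.1067,0]]}' | python3 shift.py
python3 - <<'E'
from h import *
from rig import arm, grab_frame
from scipy.spatial.transform import Rotation as Ro
np.set_printoptions(precision=4,suppress=True)
s=arm.state();d={"s":s}
for n in("wrist","scene","side"): d[n]=grab_frame(n)
pickle.dump(d,open("f2.pkl","wb"))
w=d["wrist"];M=np.eye(4);M[:3,:3]=R=Ro.from_euler('xyz',s['ee_rot']).as_matrix();M[:3,3]=s['tcp_pos']
W=np.linalg.inv(M@w["hand_eye"])
cv2.imwrite("pics/wrist5.png",w["img"][:,:,::-1])
g=cv2.medianBlur(cv2.cvtColor(w["img"],cv2.COLOR_RGB2GRAY),3)
c=cv2.HoughCircles(g,cv2.HOUGH_GRADIENT,1,30,param1=100,param2=20,minRadius=8,maxRadius=35);print(c)
S,T=d["scene"],d["side"]
A=[(f,*blob(f,b,110)) for f,b in((S,(281,308,296,320)),(T,(317,291,332,304)))]
print([a[1].mean(0) for a in A])
for P in [plane(f,p.mean(0),.024) for f,p,_ in A]+([plane(w,q[:2],.024,W) for q in c[0]] if c is not None else []): print(P,R.T@(P-s['tcp_pos']))
E
```

```text
time_s: 7.15
tcp_pos: [0.5377, -0.2199, 0.2674]
ee_rot: [-3.139, 0.007, 2.796]
ft_force: [0.6, -0.2, 0.1]
width: -0.005
gripper_force: 0.0
[[[154.5 125.5  21.8]
  [282.5 195.5  11.8]
  [156.5 280.5  17.1]
  [315.5 166.5  18.8]
  [397.5 284.5  11.8]
  [425.5 157.5  16.3]]]
[array([287.7037, 313.5802]), array([323.3571, 297.9643])]
[ 0.416  -0.3447  0.024 ] [ 0.0739 -0.1581  0.2432]
[ 0.4138 -0.344   0.024 ] [ 0.0762 -0.1582  0.2432]
[ 0.42   -0.3364  0.024 ] [ 0.0729 -0.1489  0.2432]
[ 0.551  -0.2224  0.024 ] [-0.0117  0.0027  0.2435]
[ 0.6053 -0.4261  0.024 ] [-0.1318 -0.1705  0.2447]
[ 0.5304 -0.1721  0.024 ] [0.0248 0.0431 0.2431]
[ 0.7231 -0.1154  0.024 ] [-0.1373  0.1617  0.244 ]
[ 0.5652 -0.0429  0.024 ] [0.0359 0.1764 0.2427]
```

View pics/wrist5.png

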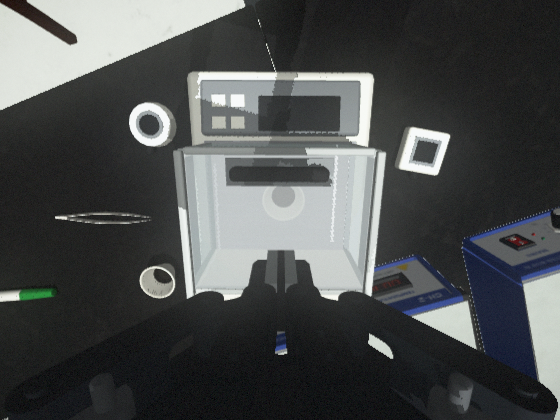

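The view shows the top fully shut with the crucible in place; the round window is at (152,125) and the square one, well away, at (425,152).

Scaled: -0.156 m / 0.75 = -0.208, 0.12 m / 0.75 = 0.16.

```bash
echo '{"plan":[[0,0.0533,-0.1067,0,0],[0,0.0533,-0.1067,0,0],[0,0.0987,-0.208,0,0],[0,0.0987,-0.208,0,0],[0,0.0987,-0.208,0.0667,0],[0,0.0987,-0.208,0.1333,0],[0,0.0987,-0.208,0.16,0],[0,0.0987,-0.208,0.16,0],[0,0.0987,-0.208,0.16,0]]}' | python3 shift.py
python3 - <<'E'
from h import *
from rig import arm, grab_frame
from scipy.spatial.transform import Rotation as Ro
np.set_printoptions(precision=4,suppress=True)
s=arm.state();w=grab_frame("wrist");cv2.imwrite("pics/wrist6.png",w["img"][:,:,::-1])
M=np.eye(4);M[:3,:3]=R=Ro.from_euler('xyz',s['ee_rot']).as_matrix();M[:3,3]=s['tcp_pos']
pickle.dump((s,w),open("f3.pkl","wb"))
W=np.linalg.inv(M@w["hand_eye"]);tip=s['tcp_pos']+R@[0,0,.019]
for z in(.024,): 
    q=W@[.416,-.343,z,1];q=K(w)@q[:3];print(q[:2]/q[2])
E
```

```text
time_s: 8.43
tcp_pos: [0.4134, -0.3405, 0.1436]
ee_rot: [-3.141, 0.0, 2.796]
ft_force: [-0.2, -0.7, 0.9]
width: 0.0
gripper_force: 0.0
[278.625  217.5204]
```

View pics/wrist6.png

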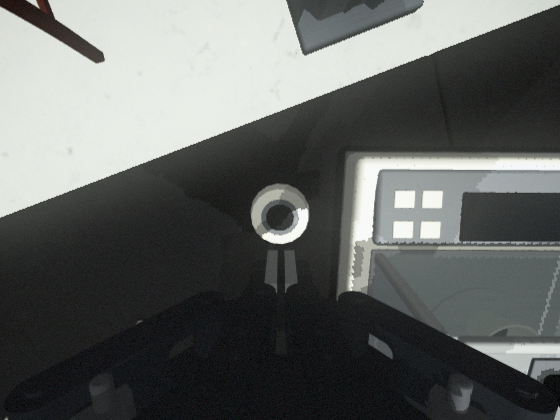

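The window centre is at (280,215), within 2 mm of the prediction, and the fingertips are nearly above it. Now I descend 80 mm, hold, check, and withdraw.

Scaled: 0.08 m / 0.75 = 0.1067, -0.0015 m / 0.75 = -0.002.

```bash
echo '{"plan":[[0,-0.002,0,0.04,0],[0,-0.002,0,0.0733,0],[0,-0.002,0,0.0933,0],[0,-0.002,0,0.104,0],[0,-0.002,0,0.1067,0],[0,-0.002,0,0.1067,0],[0,-0.002,0,0.1067,0],[0,-0.002,0,0.1067,0]]}' | python3 shift.py
python3 - <<'E'
from h import *
from rig import arm, grab_frame
d={n:grab_frame(n) for n in("scene","side")}
o=np.hstack([cv2.resize(d[n]["img"][y:y+130,x:x+130,::-1],(400,400),interpolation=cv2.INTER_CUBIC) for n,x,y in(("scene",225,215),("side",260,200))])
cv2.imwrite("pics/hold.png",o)
E
echo '{"plan":[[0,0,0,0,0],[0,0,0,0,0],[0,0,0,0,0],[0,0,0,0,0],[0,0,0,0,0],[0,0,0,0,0],[0,0,0,0,0],[0,0,0,0,0],[0,0,0,0,0],[0,0,0,0,0],[0,0,0,0,0],[0,0,0,0,0],[0,0,0,0,0],[0,0,0,0,0],[0,0,0,0,0],[0,0,0,0,0],[0,0,0,0,0],[0,0,0,0,0],[0,0,0,0,0],[0,0,0,0,0]]}' | python3 shift.py
```

```text
time_s: 9.48
tcp_pos: [0.4148, -0.341, 0.0635]
ee_rot: [-3.141, 0.001, 2.796]
ft_force: [-0.6, 0.2, 0.1]
width: -0.006
gripper_force: 0.0
time_s: 12.08
tcp_pos: [0.4146, -0.3407, 0.063]
ee_rot: [-3.142, -0.0, 2.796]
ft_force: [-0.7, -0.2, 0.2]
width: -0.003
gripper_force: 0.0
```

View pics/hold.png

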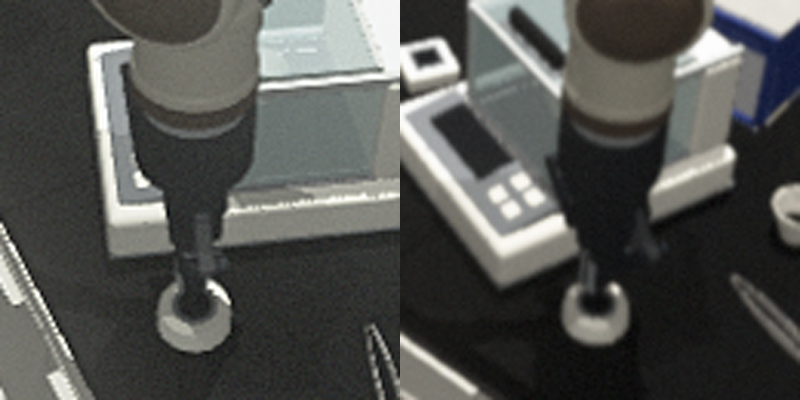

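Both views show the fingertips just above the middle of the puck without touching it, and they have been held there for over 2.5 s. Withdrawing straight up and then away.

Scaled: -0.2 m / 0.75 = -0.2667, -0.16 m / 0.75 = -0.2133.

```bash
echo '{"plan":[[0,0,0,-0.0533,0],[0,0,0,-0.1333,0],[0,0,0,-0.2133,0],[0,0,0,-0.2667,0],[0,0,-0.08,-0.2667,0],[0,0,-0.16,-0.2667,0],[0,0,-0.16,-0.2667,0],[0,0,-0.16,-0.2667,0]]}' | python3 shift.py
python3 - <<'E'
from h import *
from rig import arm, grab_frame
np.set_printoptions(precision=1,suppress=True)
a=pickle.load(open("f0.pkl","rb"));f=grab_frame("side");S=grab_frame("scene")
p=blob(f,(317,291,332,304),110);q=blob(a["side"],(317,291,332,304),110);print(p[0].mean(0),q[0].mean(0))
o=np.hstack([cv2.resize(x["img"][170:330,240:400,::-1],(400,400),interpolation=cv2.INTER_CUBIC) for x in(S,f)])
cv2.imwrite("pics/final.png",o);print(arm.state()["ft_force"])
E
```

```text
time_s: 13.08
tcp_pos: [0.3739, -0.4532, 0.2626]
ee_rot: [3.141, -0.0, 2.795]
ft_force: [0.9, 0.2, -0.4]
width: -0.005
gripper_force: 0.0
[323.4 297.9] [323.3 297.9]
[0.3 0.  0.2]
```

View pics/final.png

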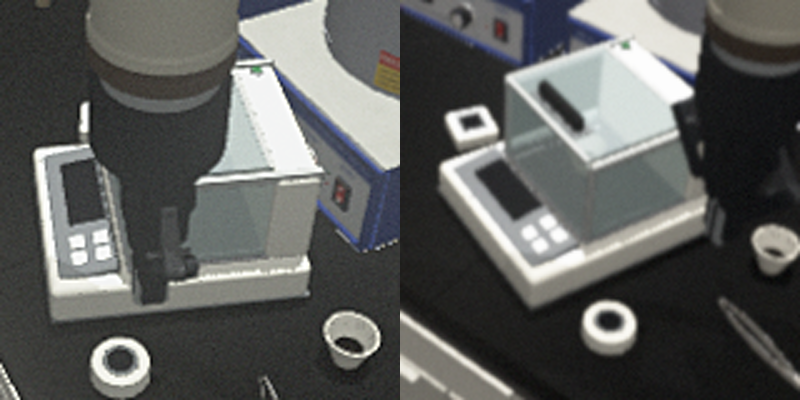

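The views show the top shut, the round puck unmoved (323,298), and the square sensor and other items where they were.

```bash
python3 -c "
from rig import arm, grab_frame
print(arm.hand_in())"
```

```text
the job is handed in; nothing more can be done
None
```

I handed the job in at about 13 s: the shield top is shut, the fingertips were held still about 2 cm above the round sensor for over 2.5 s without touching it, and the hand was then drawn away; no tare readout was visible to confirm it, and hand-in gave no verdict.

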